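# Level the stock shelf and keep the spirit level pressed down

## Task

Set the yellow spirit level upright and lengthwise in the green tape frame on the small white shelf and let go of it; then turn the black knob of the shelf's levelling foot until the bubble sits in the middle of its vial, between the two black lines. Then push the level down onto the shelf from above with a firm but gentle push (about 10 N) and finish while still pressing it like that, bubble still centred; leave everything else on the table where it is.

Things in the scene. Friction and masses are not known exactly. Their poses are not given: they have to be found in the camera images.
- level_mid (a point): centre (half-way up) of the loose spirit level: yellow block with black ends, 160 long (its x axis) x 26 wide (y) x 38 high (z up), about 0.22 kg. The green vial window is in the middle of its top face, 64 long, with two black lines 21 apart; the level may be laid either way round and may be pressed anywhere on its top
- bubble (a joint): the pale bubble (16 long) in the vial. It runs on a flat arc of 300 radius: the value is the angle in rad, -0.073 to 0.073, so its offset from the middle of the vial along the level's x axis is 300 mm x value. It floats towards the higher end, to a value of about 2 x the slope in rad, and takes about 1 s to settle. Centred means within 3 mm (0.01 rad) of the middle
- level_place (a point): the point on the top face of the shelf board at the middle of the green tape frame (inner size 40 x 168) in which the level goes; z normal to the board, y along the board towards its hinged end (away from the knob).
- knob_grip (a point): black bar knob of the levelling foot, standing on the board 180 from level_place towards -y: a disc 52 dia with a grip bar on it, 50 long (its x axis), 14 wide (y), 34 high with a white stripe on top; this point is on the axis of the knob, 10 below the top of the bar, 24 above the disc; it rises 3 per rad of clockwise turn.
- foot_knob: the same knob; origin on its axis at its underside, z up along the axis. Turning it clockwise seen from above raises the knob end: each rad changes the slope by 0.011 rad and so moves the bubble about 6.6 mm (0.022 rad) towards the knob end. From the start, 1.4 to 2.8 rad clockwise are needed; it can be turned about 1.4 rad too far. It stays where it is left (friction 0.12 N m)
- pill_bottle: bystander (sizes in mm): amber pill bottle 48 dia x 85; origin at the centre of its underside
- cream_jar: bystander (sizes in mm): white jar with green lid 60 dia x 60; origin at the centre of its underside
- carton: bystander (sizes in mm): carton 60 x 90 x 50, white with a blue band; origin at the centre of its underside
- stock_bin: bystander (sizes in mm): open white bin 120 x 160 x 70; origin at the centre of its underside
- tape_roll: bystander (sizes in mm): green tape roll 60 dia x 24, lying flat; origin at the centre of its underside
- driver: bystander: red-handled screwdriver, lying; origin under it
- marker: bystander (sizes in mm): white marker with blue cap 130 x 15 x 15, lying; origin at the centre of its underside
- level: the spirit level (see level_mid), origin at the centre of its underside
- board: the white shelf board, 130 deep x 340 long x 14 thick, its top about 90 above the table; origin on its hinge line at its underside, 105 from level_place along +y. The knob end always starts too low, by 0.015 to 0.031 rad of slope
There are look-alikes about, which are no part of the job. What is shaped like the level but purple is not meant.

How it is judged (in metres and radians):
On the way, in this order (a step that is already met when the one before it is completed fails the run):
1. the level lies lengthwise in the tape frame on the board, let go (horizontal distance between level_mid and level_place below 0.04 m and angle between the x axis of level_mid and the y axis of level_place, either way round below 0.25 rad and angle between level_mid's own z axis and vertical below 0.06 rad and contact force between level and board above 0.8 N and contact force between the fingers and level below 0.3 N), for 0.3 s.
2. the shelf has been levelled with the knob: the bubble is centred, the level lying on the board untouched (all of step 1 and value of joint bubble between -0.01 and 0.01 rad and angle between level_place's own z axis and vertical below 0.007 rad and contact force between the arm and level below 0.3 N), for 0.3 s.
At the end, for the whole second after the job is handed in: Fingers still pressing the level onto the board (5.5 to 30 N under the level, over 2.5 N on the fingers), the level within 40 mm of the frame's middle and 0.25 rad of the board's length, upright, bubble within 3 mm of the middle, board within 0.007 rad of level (horizontal distance between level_mid and level_place below 0.04 m and angle between the x axis of level_mid and the y axis of level_place, either way round below 0.25 rad and angle between level_mid's own z axis and vertical below 0.06 rad and value of joint bubble between -0.01 and 0.01 rad and angle between level_place's own z axis and vertical below 0.007 rad and contact force between level and board between 5.5 and 30 N and contact force between the fingers and level above 2.5 N); the arm keeps its last pose, push and grip.
It fails at once if the level is pressed onto the board with more than 50 N (contact force between level and board above 50 N).
It fails at once if another thing on the table is moved by more than 40 mm or tipped (distance of any of pill_bottle, cream_jar, carton, stock_bin, tape_roll, driver, marker from where it was at the start of the episode above 0.04 m or angle between any of pill_bottle, cream_jar, carton, stock_bin, tape_roll's own z axis and vertical above 0.6 rad).
It also fails if it takes over 72 s, if anything falls off the work surface, if the arm or the gripper's body presses on something with over 40 N, if the wrist force passes 120 N, or if a joint passes its speed limit or range.

## Robot

A 6-joint arm with a two-finger parallel gripper is mounted at the origin on the work surface. World frame = base frame: x ahead of the robot, y to its left, z up, the work surface at z = 0. Lengths are in mm, angles in rad, forces in N, time in s.
With the tool pointing down it reaches from about 350 to 975 mm from the base axis. Payload 7.1 kg.
Tool frame: the origin (TCP) lies at the very end of the fingers, on their centre line; the grasp point (between the pads) lies 19 mm behind it (ctrl.pinch_z is the z of the grasp point in the tool frame, in mm); z points along the fingers, y is the direction in which the jaws open and shut (so a half turn about z gives the same grasp; the last joint's range is limited). The gripper opens to 88 mm and grips with 3 to 60 N. Pads are 20 mm wide; open, the fingers measure 115 mm over their backs; the gripper's body (75 mm by 178 mm) begins 61 mm behind the grasp point.
Start: joints at [1.158, 0.423, 1.63, -0, 1.089, -0.019], TCP at [239.78, 577.157, 222.675] pointing down, gripper open.
Joint ranges: [-3, 3], [-0.9, 2.11], [0.09, 2.58], [-1.31, 4.45], [0.11, 2.69], [-2.54, 2.54]. Speed limits (rad/s): [2.39, 2.39, 3.01, 3.14, 3.14, 3.14].

## Interface

Orientations are given as a rotation vector (axis times angle).
In Python, from workcell import get_obs, optics, ctrl gives the robot as it stands.
- The arm moves only by the shell command python3 -m jog 'ROWS'. ROWS is a JSON object of lists of equal length, an entry for each row: "delta_rot": the turn, a rotation vector about the tool's x, y, z in rad, a list of three; "translation": the shift along the tool's x, y, z in mm, a list of three; "hand": the opening, from -1 (shut) to 1 (fully open). In form: {"delta_rot": [[rx, ry, rz], ...], "translation": [[x, y, z], ...], "hand": [hand, ...]}. A call has 1 to 5 rows; each row is the pose to reach, as a shift and turn from the pose commanded when the call began, along the tool's axes at that moment; what a row does not reach only later rows make up. A row lasts 1/10 s, in which the tool goes at most 50 mm and 8.59 degrees, less where a joint would pass 70% of its speed; a pose out of reach is approached as far as the arm can. A call with a gripper value outside its range is refused whole. The fingers move at their own pace and stop on an object; the grip force is fixed at half the most. Time passes only in rows, so rows that repeat a pose let the fingers close. It gives the time, the measured TCP pose, the force and the opening at its end, in the units of the state.
- get_obs(): the state, without advancing time (a new reading comes with each control period).
- optics.get_image(name): name is "scene" or "top"; returns the picture (384x512x3 uint8, red, green, blue); there is no depth.
- optics.calibration(name): a dict with "intrinsics" (3x3 intrinsics, pixels), "cam_to_world" (4x4, takes a point from camera to world coordinates). Camera axes: x right, y up, looking along -z (the intrinsics and any distortion apply to the point x, -y, -z); pixel columns grow to the right and rows downward; lengths in mm; the calibration is good to about 2 mm. A picture is of the moment at which its call begins. calibration takes no time and is no camera call.
- ctrl.close_job(): hands the job in, once; it reports no verdict.
The state is a dict: "t": time; "qpos": joint angles; "qvel": joint speeds; "joint_torque": joint torques, N m; "ee_pos": TCP position; "orientation": TCP orientation; "ft_force": force on the tool from outside, world axes, zero at the start; "moment": the same for the moment, N m; "width": finger opening in mm.
Only numpy, scipy, OpenCV 4.12 (cv2) and the standard library are available. Lean on these libraries where they do the work, as an engineer would, in place of code of your own. Each camera call takes 0.05 s, during which the arm holds its last target. There are 200 camera calls.

## Working session

There is one attempt and no reset: what is moved stays moved. The work goes in short steps, Python scripts to look and compute and a shell command to move; the robot and the scene stay as the last step left them, time stands still between calls to the robot, and variables do not carry over. Pictures are saved under pics/ and viewed, about 8 in all and at most 12, crops included, and the job is handed in when it is done.

```bash
mkdir -p pics; ls; python3 - <<'E'
from workcell import get_obs, optics, ctrl
import cv2,numpy as np
np.set_printoptions(suppress=True,precision=3)
for n in("scene","top"):
    im=optics.get_image(n); cv2.imwrite(f"pics/{n}0.png",im[:,:,::-1]); c=optics.calibration(n); print(n,c)
o=get_obs();print(o,ctrl.pinch_z)
a=cv2.imread("pics/scene0.png");b=cv2.imread("pics/top0.png")
E
```

```text
pics
scene {'intrinsics': array([[392.063,   0.   , 261.431],
       [  0.   , 392.063, 187.275],
       [  0.   ,   0.   ,   1.   ]]), 'cam_to_world': array([[  -0.487,   -0.635,    0.6  , 1178.259],
       [   0.873,   -0.368,    0.32 ,  342.88 ],
       [   0.018,    0.679,    0.734,  994.481],
       [   0.   ,    0.   ,    0.   ,    1.   ]])}
top {'intrinsics': array([[400.548,   0.   , 255.861],
       [  0.   , 400.548, 193.287],
       [  0.   ,   0.   ,   1.   ]]), 'cam_to_world': array([[   0.024,    0.995,   -0.1  ,  432.05 ],
       [  -1.   ,    0.022,   -0.021,    5.496],
       [  -0.018,    0.1  ,    0.995, 1336.168],
       [   0.   ,    0.   ,    0.   ,    1.   ]])}
{'t': 0.1, 'qpos': array([ 1.158,  0.424,  1.631, -0.   ,  1.089, -0.019]), 'qvel': array([-0.   , -0.002, -0.003,  0.001, -0.001,  0.001]), 'joint_torque': array([ -0.   , -54.562, -27.432,   0.064,   0.019,   0.   ]), 'ee_pos': array([239.591, 576.689, 221.978]), 'orientation': array([-0.615, -3.081,  0.002]), 'ft_force': array([-0.467, -0.551,  0.467]), 'moment': array([-0.012,  0.012,  0.013]), 'width': 88.00395207081162} -18.700000000000003
```

View pics/scene0.png

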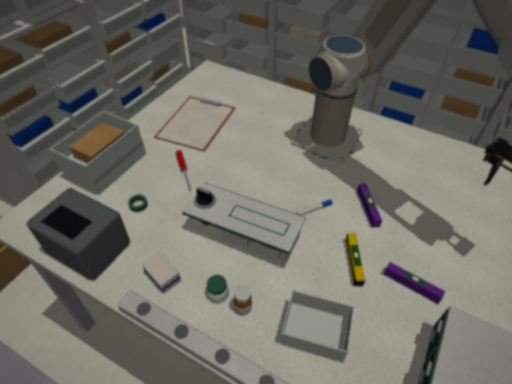

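View pics/top0.png

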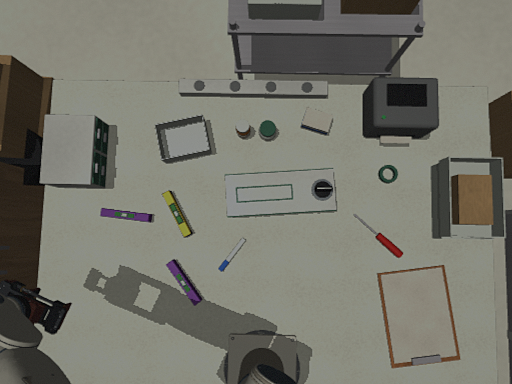

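The top view shows three level-shaped things: yellow at (177,214), and purple ones at (127,215) and (183,282). Only the yellow one fits the description. The tape frame is at (265,193) and the knob at (322,189). Next I'll measure these and confirm with an enlarged crop.

```bash
cat > h.py <<'E'
from workcell import get_obs, optics, ctrl
import cv2,numpy as np
from scipy.spatial.transform import Rotation as R
np.set_printoptions(suppress=True,precision=3)
def ray(n,uv):
    c=optics.calibration(n);K=c["intrinsics"];T=c["cam_to_world"]
    d=np.linalg.inv(K)@[uv[0],uv[1],1]; d=T[:3,:3]@[d[0],-d[1],-d[2]]
    return T[:3,3],d
def plane(n,uv,z):
    o,d=ray(n,uv); return o+d*(z-o[2])/d[2]
def proj(n,p):
    c=optics.calibration(n);T=c["cam_to_world"];q=T[:3,:3].T@(np.array(p)-T[:3,3])
    w=c["intrinsics"]@[q[0],-q[1],-q[2]];return w[:2]/w[2]
def mask(im,lo,hi,box=None):
    m=cv2.inRange(cv2.cvtColor(im,cv2.COLOR_RGB2HSV),lo,hi)
    if box: 
        k=np.zeros_like(m);x0,y0,x1,y1=box;k[y0:y1,x0:x1]=255;m&=k
    return m
def rect(m):
    p=cv2.findNonZero(m); return cv2.minAreaRect(p),len(p)
def tri(a,b):
    (o1,d1),(o2,d2)=ray("top",a),ray("scene",b)
    s=np.linalg.lstsq(np.c_[d1,-d2],o2-o1,rcond=None)[0]
    p,q=o1+s[0]*d1,o2+s[1]*d2; return (p+q)/2,np.linalg.norm(p-q)
E
python3 - <<'E'
from h import *
t=cv2.imread("pics/top0.png")[:,:,::-1].copy();s=cv2.imread("pics/scene0.png")[:,:,::-1].copy()
c=np.hstack([cv2.resize(t[180:245,150:215],(390,390),interpolation=cv2.INTER_CUBIC),cv2.resize(s[225:290,325:390],(390,390),interpolation=cv2.INTER_CUBIC)])
d=np.hstack([cv2.resize(t[160:225,220:350],(390,195),interpolation=cv2.INTER_CUBIC),cv2.resize(s[180:260,180:310],(390,195),interpolation=cv2.INTER_CUBIC)])
cv2.imwrite("pics/c1.png",np.vstack([c,d])[:,:,::-1])
for n,im,bx in(("top",t,(155,180,205,245)),("scene",s,(335,225,375,290))):
    m=mask(im,(20,110,60),(34,255,255),bx); r,k=rect(m);print(n,"yellow",r,k)
    P=[plane(n,c,38)for c in cv2.boxPoints(r)];print(np.array(P)[:,:2])
# frame: dark green
m=mask(t,(60,60,30),(95,255,200),(225,175,305,215));r,k=rect(m);print("frame",r,k);print(np.array([plane("top",c,90) for c in cv2.boxPoints(r)]))
m=mask(s,(60,40,30),(95,255,200),(215,195,300,245));r,k=rect(m);print("frame s",r,k);print(np.array([plane("scene",c,90) for c in cv2.boxPoints(r)]))
E
```

```text
top yellow ((176.3857421875, 213.30218505859375), (48.34674835205078, 8.031172752380371), 62.850318908691406) 279
[[554.365 340.369]
 [566.934 317.447]
 [428.609 239.368]
 [416.27  262.067]]
scene yellow ((354.3760070800781, 257.3330993652344), (49.834144592285156, 11.353343963623047), 78.40782928466797) 388
[[439.412 233.898]
 [414.551 260.13 ]
 [558.226 341.126]
 [580.034 316.957]]
frame ((269.9202575683594, 199.60455322265625), (29.095394134521484, 66.63416290283203), 86.72950744628906) 115
[[ 575.546   94.795   90.   ]
 [ 592.064 -113.174   90.   ]
 [ 501.276 -119.443   90.   ]
 [ 484.687   86.985   90.   ]]
frame s ((240.77398681640625, 235.1027374267578), (55.3604621887207, 1.7556171417236328), 20.556045532226562) 79
[[639.434 -93.654  90.   ]
 [633.623 -95.416  90.   ]
 [618.3    66.499  90.   ]
 [623.946  67.636  90.   ]]
```

View pics/c1.png

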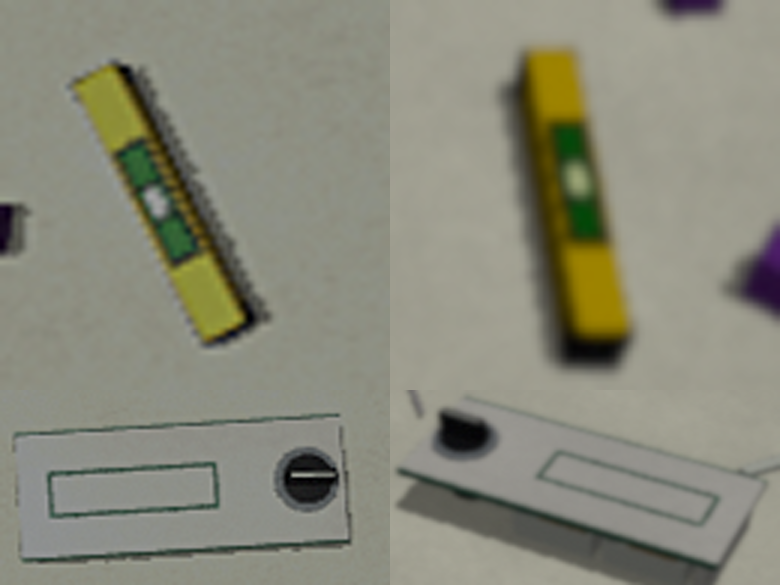

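The crop shows the yellow level standing upright with its window and bubble on top: bubble at about (176.2,213.3) in top and (356.2,255) in scene. The knob's stripe points along the board. Now I'll triangulate the frame, level and knob.

```bash
python3 - <<'E'
from h import *
t=cv2.imread("pics/top0.png")[:,:,::-1].copy();s=cv2.imread("pics/scene0.png")[:,:,::-1].copy()
def frame(im,n,poly):
    g=im.astype(int); d=(g[:,:,1]-g[:,:,0])  # green minus red
    k=np.zeros(d.shape,np.uint8); cv2.fillPoly(k,[np.array(poly)],1)
    m=((d>12)&(k>0)).astype(np.uint8)*255; r,c=rect(m); print(n,r,c); return r
rt=frame(t,"top",[(230,180),(302,177),(305,205),(232,211)])
rs=frame(s,"scene",[(225,206),(245,194),(300,214),(285,240)])
M=cv2.moments
bt,bs=cv2.boxPoints(rt),cv2.boxPoints(rs)
for z in(88,92): 
    P=np.array([plane("top",c,z) for c in bt]);print("top z",z,P[:,:2].round(1),P.mean(0))
p,e=tri(rt[0],rs[0]);print("frame tri",p,e)
for z in(88,92):
    P=np.array([plane("scene",c,z) for c in bs]);print("sc z",z,P[:,:2].round(1),P.mean(0))
print("bubble tri",tri((176.2,213.3),(356.2,255)))
# green window of level
mt=mask(t,(40,80,40),(85,255,255),(160,195,195,230));ms=mask(s,(40,80,20),(85,255,255),(340,235,372,275))
a,b=rect(mt),rect(ms);print("window",a,b,tri(a[0][0],b[0][0]))
for n,q in(("top",a),("scene",b)): print(np.array([plane(n,c,38)for c in cv2.boxPoints(q[0])])[:,:2])
# knob dark
mt=mask(t,(0,0,0),(180,255,60),(308,175,335,204));ms=mask(s,(0,0,0),(180,255,50),(190,182,218,208))
a,b=rect(mt),rect(ms);print("knob dark",a,b)
g=cv2.cvtColor(t,cv2.COLOR_RGB2GRAY);print(g[180:199,311:336])
E
```

```text
top ((263.8696594238281, 192.91441345214844), (15.656950950622559, 56.76424026489258), 86.42366790771484) 190
scene ((288.0, 224.5), (1.0, 0.0), -90.0) 2
top z 88 [[576.1  97.4]
 [591.1 -80.1]
 [542.  -83.9]
 [526.9  92.9]] [559.042   6.584  88.   ]
top z 92 [[575.6  97.1]
 [590.6 -79.8]
 [541.7 -83.6]
 [526.6  92.6]] [558.635   6.581  92.   ]
frame tri [544.242  46.977  93.901] 85.72059352556688
sc z 88 [[528.6  87. ]
 [528.6  87. ]
 [525.4  85.4]
 [525.4  85.4]] [526.984  86.179  88.   ]
sc z 92 [[531.5  88.1]
 [531.5  88.1]
 [528.2  86.5]
 [528.2  86.5]] [529.858  87.312  92.   ]
bubble tri (array([490.949, 291.154,  36.799]), np.float64(1.4463345446007894))
window (((176.00001525878906, 213.00003051757812), (19.677398681640625, 4.472135543823242), 63.43495178222656), 68) (((355.8846130371094, 254.923095703125), (18.631031036376953, 4.510670185089111), 78.69007110595703), 72) (array([492.03 , 290.911,  38.411]), np.float64(0.2360562422107504))
[[517.026 312.955]
 [523.856 300.154]
 [467.262 268.919]
 [460.482 281.669]]
[[468.983 270.338]
 [459.514 280.582]
 [513.594 310.942]
 [522
[... 1459 characters left out ...]
31  33  31  31  28  27  30  25  25  29
   24  70  89  99 136 132  93]
 [116  87  92  86  52  24  28  31  32  29  27  26  28  26  27  24  23  24
   24  83  91 120 141 144 102]
 [151 104  81  96  79  41  27  30  28  30  32  27  29  28  30  28  25  23
   49  83  83 129 144 144 104]
 [147 117  93  91  96  71  34  22  27  26  29  28  28  25  20  22  19  50
   87  89  82 126 142 145 103]
 [144 147 137 103  89  98  78  47  27  19  18  22  18  20  26  40  48  82
   89  93 131 145 143 148 102]
 [143 143 149 122  89  91  98  86  59  45  47  47  45  45  55  87  97  88
   91 131 145 142 143 146  93]
 [142 143 144 148 114  92  89  91  97  98  97  97  99  94  95  89  89  96
  135 144 143 142 141 145 101]]
```

```bash
cat >> h.py <<'E'
def need(p,yaw):
    "delta for TCP p (mm), tool down, jaw (tool y) at world angle yaw (rad)"
    o=get_obs();C=R.from_rotvec(o["orientation"]).as_matrix()
    y=np.array([np.cos(yaw),np.sin(yaw),0]);z=np.array([0,0,-1.]);T=np.c_[np.cross(y,z),y,z]
    print("t",o["t"],"ee",o["ee_pos"],"q6",o["qpos"][5],"w",o["width"],"F",o["ft_force"])
    print(" trans",C.T@(np.array(p)-o["ee_pos"])," rot",R.from_matrix(C.T@T).as_rotvec())
E
python3 - <<'E'
from h import *
t=cv2.imread("pics/top0.png")[:,:,::-1].copy();s=cv2.imread("pics/scene0.png")[:,:,::-1].copy()
need([491.7,290.7,120],np.radians(119.5))
for z in(130,140,150): print(z,plane("top",(324.0,187.9),z),"dir",plane("top",(317,188),z)-plane("top",(331,188),z))
print(proj("scene",[573.8,-172.8,90]),proj("scene",[573.8,-172.8,136]),proj("top",[573.8,-172.8,95]),proj("top",[573.8,-172.8,136]))
g=cv2.cvtColor(s,cv2.COLOR_RGB2GRAY);print(g[182:212,188:222])
E
```

```text
t 0.1 ee [239.591 576.689 221.978] q6 -0.018996601805937978 w 88.00395207081162 F [-0.467 -0.551  0.467]
 trans [-342.551 -167.217  102.203]  rot [-0.001 -0.001 -0.909]
130 [ 573.971 -174.806  130.   ] dir [-0.923 42.166  0.   ]
140 [ 572.794 -173.312  140.   ] dir [-0.915 41.816  0.   ]
150 [ 571.618 -171.817  150.   ] dir [-0.908 41.466  0.   ]
[204.874 200.784] [203.502 190.589] [321.655 189.22 ] [323.631 187.715]
[[116 132 148 ... 153 153 153]
 [113 128 145 ... 154 154 154]
 [110 122 139 ... 155 154 152]
 ...
 [149 149 148 ... 150 149 149]
 [148 148 148 ... 148 149 149]
 [148 148 147 ... 149 149 148]]
```

```bash
python3 -m jog '{"delta_rot":[[0,0,0],[0,0,0],[0,0,0],[0,0,0],[0,0,0]],"translation":[[-44,-21,0],[-88,-42,0],[-132,-63,0],[-176,-84,0],[-220,-105,0]],"hand":[1,1,1,1,1]}'
python3 -m jog '{"delta_rot":[[0,0,0],[0,0,0],[0,0,0],[0,0,0],[0,0,0]],"translation":[[-31,-16,20],[-62,-31,45],[-92,-47,70],[-122,-62,100],[-122,-62,100]],"hand":[1,1,1,1,1]}'
python3 -m jog '{"delta_rot":[[0,0,-0.14],[0,0,-0.28],[0,0,-0.42],[0,0,-0.56],[0,0,-0.7]],"translation":[[0,0,0],[0,0,0],[0,0,0],[0,0,0],[0,0,0]],"hand":[1,1,1,1,1]}'
python3 -m jog '{"delta_rot":[[0,0,-0.1],[0,0,-0.209],[0,0,-0.209],[0,0,-0.209]],"translation":[[0,0,0],[0,0,0],[0,0,0],[0,0,0]],"hand":[1,1,1,1]}'
python3 -c "
from h import *
need([491.7,290.7,8],np.radians(119.5))"
```

```text
t: 0.6
ee_pos: [403.5, 394.1, 222.5]
orientation: [-0.614, -3.081, 0.001]
ft_force: [1.3, 0.9, -0.3]
width: 88.2
t: 1.1
ee_pos: [491.1, 287.8, 118.8]
orientation: [-0.619, -3.075, 0.007]
ft_force: [0.3, 0.2, 0.6]
width: 87.8
t: 1.6
ee_pos: [491.1, 292.5, 123.2]
orientation: [-0.489, 3.103, 0.0]
ft_force: [-0.1, 0.5, 0.7]
width: 88.1
t: 2.0
ee_pos: [491.3, 292.2, 123.0]
orientation: [-0.797, 3.039, 0.0]
ft_force: [0.4, 0.5, 0.0]
width: 87.5
t 2.0 ee [491.293 292.244 123.032] q6 -1.5679179830043732 w 87.48154830716418 F [0.426 0.497 0.037]
 trans [  0.437  -1.556 115.032]  rot [ 0.     0.    -0.002]
```

```bash
python3 -m jog '{"delta_rot":[[0,0,0],[0,0,0],[0,0,0],[0,0,0],[0,0,0]],"translation":[[0,-1.5,40],[0,-1.5,75],[0,-1.5,100],[0,-1.5,114],[0,-1.5,114]],"hand":[1,1,1,1,1]}'
python3 -m jog '{"delta_rot":[[0,0,0],[0,0,0],[0,0,0],[0,0,0],[0,0,0]],"translation":[[0,0,0],[0,0,0],[0,0,0],[0,0,0],[0,0,0]],"hand":[-1,-1,-1,-1,-1]}'
python3 -m jog '{"delta_rot":[[0,0,0],[0,0,0],[0,0,0],[0,0,0],[0,0,0]],"translation":[[0,0,0],[0,0,0],[0,0,0],[0,0,0],[0,0,0]],"hand":[-1,-1,-1,-1,-1]}'
```

```text
t: 2.5
ee_pos: [491.1, 290.0, 7.1]
orientation: [0.798, -3.035, 0.001]
ft_force: [0.2, -0.2, 0.4]
width: 87.6
t: 3.0
ee_pos: [492.6, 290.6, 9.3]
orientation: [-0.8, 3.037, 0.0]
ft_force: [-0.5, 0.1, -0.0]
width: 51.5
t: 3.5
ee_pos: [492.3, 290.4, 8.7]
orientation: [0.8, -3.038, 0.0]
ft_force: [-0.2, -0.9, 0.6]
width: 26.2
```

```bash
python3 -m jog '{"delta_rot":[[0,0,0],[0,0,0],[0,0,0],[0,0,0],[0,0,0]],"translation":[[0,0,-25],[0,0,-65],[0,0,-105],[0,0,-145],[0,0,-180]],"hand":[-1,-1,-1,-1,-1]}'
python3 -m jog '{"delta_rot":[[0,0,0],[0,0,0],[0,0,0],[0,0,0],[0,0,0]],"translation":[[10,-34,0],[22,-76,0],[35,-119,0],[47,-161,0],[59,-203,0]],"hand":[-1,-1,-1,-1,-1]}'
python3 -m jog '{"delta_rot":[[0,0,0.1],[0,0,0.2],[0,0,0.33],[0,0,0.46],[0,0,0.6]],"translation":[[12,-40,0],[23,-77,0],[23,-77,0],[23,-77,0],[23,-77,0]],"hand":[-1,-1,-1,-1,-1]}'
python3 -m jog '{"delta_rot":[[0,0,0.14],[0,0,0.28],[0,0,0.42],[0,0,0.56],[0,0,0.7]],"translation":[[0,0,0],[0,0,0],[0,0,0],[0,0,0],[0,0,0]],"hand":[-1,-1,-1,-1,-1]}'
python3 -m jog '{"delta_rot":[[0,0,0.14],[0,0,0.28],[0,0,0.42],[0,0,0.56],[0,0,0.7]],"translation":[[0,0,0],[0,0,0],[0,0,0],[0,0,0],[0,0,0]],"hand":[-1,-1,-1,-1,-1]}'
python3 - <<'E'
from h import *
need([558.9,6.6,112],0.084)
t=optics.get_image("top");s=optics.get_image("scene")
c=np.vstack([cv2.resize(t[150:230,210:350],(700,300)),cv2.resize(s[140:270,170:320],(700,300))]);cv2.imwrite("pics/c2.png",c[:,:,::-1])
E
```

```text
t: 4.0
ee_pos: [492.0, 290.3, 190.3]
orientation: [0.8, -3.038, 0.0]
ft_force: [0.3, -0.0, -2.2]
width: 25.9
t: 4.5
ee_pos: [540.6, 83.0, 188.3]
orientation: [0.801, -3.037, -0.0]
ft_force: [0.4, -0.3, -1.7]
width: 25.8
t: 5.0
ee_pos: [558.3, 5.8, 188.1]
orientation: [-0.143, -3.137, -0.0]
ft_force: [0.3, -0.0, -3.1]
width: 25.8
t: 5.5
ee_pos: [558.3, 6.4, 188.1]
orientation: [-1.209, -2.898, 0.001]
ft_force: [0.2, 0.2, -2.5]
width: 26.0
t: 6.0
ee_pos: [558.3, 6.4, 188.1]
orientation: [-2.13, -2.308, 0.001]
ft_force: [-0.1, 0.3, -2.2]
width: 25.6
t 6.0 ee [558.254   6.357 188.111] q6 -0.09016114117756545 w 25.62294734141756 F [-0.12  0.33 -2.22]
 trans [ 0.182  0.766 76.11 ]  rot [-0.001 -0.    -0.004]
```

View pics/c2.png

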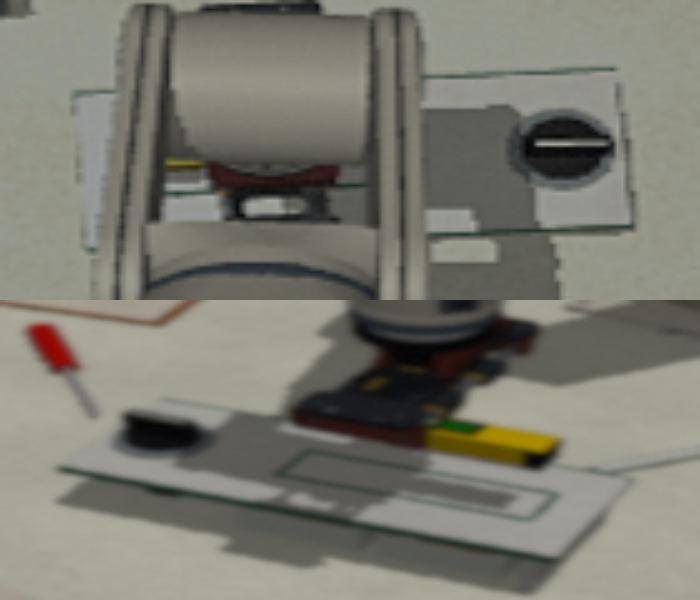

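The level is held and aligned over the frame: the yellow end shows at (490,440) in the scene crop. I'll lower it, then feel for contact.

```bash
python3 -m jog '{"delta_rot":[[0,0,-0.004],[0,0,-0.004],[0,0,-0.004],[0,0,-0.004],[0,0,-0.004]],"translation":[[0,0.7,25],[0,0.7,50],[0,0.7,70],[0,0.7,76],[0,0.7,76]],"hand":[-1,-1,-1,-1,-1]}'
for i in 1 2; do echo; done
python3 -m jog '{"delta_rot":[[0,0,0],[0,0,0],[0,0,0],[0,0,0]],"translation":[[0,0,3],[0,0,5],[0,0,6],[0,0,6]],"hand":[-1,-1,-1,-1]}'
python3 -m jog '{"delta_rot":[[0,0,0],[0,0,0],[0,0,0]],"translation":[[0,0,1],[0,0,2],[0,0,2]],"hand":[-1,-1,-1]}'
```

```text
t: 6.6
ee_pos: [558.8, 6.4, 111.8]
orientation: [-2.116, -2.32, 0.002]
ft_force: [-0.4, -0.5, -2.4]
width: 26.1


t: 7.0
ee_pos: [559.8, 6.4, 107.0]
orientation: [2.119, 2.319, 0.001]
ft_force: [0.6, 0.8, -1.8]
width: 25.3
t: 7.3
ee_pos: [559.5, 6.4, 104.6]
orientation: [-2.119, -2.319, 0.0]
ft_force: [-0.4, 0.6, -2.6]
width: 25.5
```

```bash
python3 -m jog '{"delta_rot":[[0,0,0],[0,0,0],[0,0,0]],"translation":[[0,0,1],[0,0,2],[0,0,2]],"hand":[-1,-1,-1]}'
python3 -m jog '{"delta_rot":[[0,0,0],[0,0,0],[0,0,0]],"translation":[[0,0,0.7],[0,0,1.4],[0,0,1.4]],"hand":[-1,-1,-1]}'
python3 -m jog '{"delta_rot":[[0,0,0],[0,0,0],[0,0,0]],"translation":[[0,0,0.6],[0,0,1.2],[0,0,1.2]],"hand":[-1,-1,-1]}'
```

```text
t: 7.6
ee_pos: [559.9, 6.1, 103.1]
orientation: [2.119, 2.319, 0.0]
ft_force: [-1.2, -4.1, 3.2]
width: 25.7
t: 7.9
ee_pos: [559.9, 6.1, 102.9]
orientation: [2.119, 2.319, 0.0]
ft_force: [-6.1, -3.7, 17.1]
width: 25.6
t: 8.2
ee_pos: [560.0, 6.1, 102.9]
orientation: [2.118, 2.318, 0.001]
ft_force: [-9.1, -4.0, 29.9]
width: 25.8
```

Contact is firm, so I'll back off 2.4 mm before letting go.

```bash
python3 -m jog '{"delta_rot":[[0,0,0],[0,0,0],[0,0,0]],"translation":[[0,0,-2.4],[0,0,-2.4],[0,0,-2.4]],"hand":[-1,-1,-1]}'
python3 -m jog '{"delta_rot":[[0,0,0],[0,0,0],[0,0,0],[0,0,0],[0,0,0]],"translation":[[0,0,0],[0,0,0],[0,0,0],[0,0,0],[0,0,0]],"hand":[0,0,0,0,0]}'
python3 -m jog '{"delta_rot":[[0,0,0],[0,0,0],[0,0,0],[0,0,0],[0,0,0]],"translation":[[0,0,-20],[0,0,-55],[0,0,-90],[0,0,-120],[0,0,-120]],"hand":[0,0,0,0,0]}'
python3 - <<'E'
from h import *
need([573.8,-173,222],np.radians(1.3))
E
```

```text
t: 8.5
ee_pos: [559.9, 6.5, 103.0]
orientation: [2.119, 2.319, 0.001]
ft_force: [-3.0, -1.2, 9.2]
width: 25.9
t: 9.0
ee_pos: [559.5, 6.5, 102.3]
orientation: [-2.119, -2.319, 0.0]
ft_force: [0.6, -0.4, -0.5]
width: 43.7
t: 9.5
ee_pos: [562.2, 6.4, 226.8]
orientation: [2.115, 2.315, 0.008]
ft_force: [0.2, 0.2, -0.4]
width: 44.1
t 9.5 ee [562.168   6.422 226.78 ] q6 -0.09978013722151034 w 44.10182034729164 F [ 0.245  0.211 -0.372]
 trans [-179.738   -4.577    4.877]  rot [0.008 0.    0.067]
```

```bash
python3 -m jog '{"delta_rot":[[0.008,0,0.067],[0.008,0,0.067],[0.008,0,0.067],[0.008,0,0.067],[0.008,0,0.067]],"translation":[[-40,-1,0],[-80,-2,2],[-120,-3,4],[-160,-4,5],[-180,-4.5,5]],"hand":[0,0,0,0,0]}'
python3 -m jog '{"delta_rot":[[0,0,0],[0,0,0]],"translation":[[0,0,0],[0,0,0]],"hand":[0,0]}'
python3 - <<'E'
from h import *
need([573.8,-173,150],np.radians(1.3))
t=optics.get_image("top");s=optics.get_image("scene")
cv2.imwrite("pics/top2.png",t[:,:,::-1]);cv2.imwrite("pics/scene2.png",s[:,:,::-1])
c=np.vstack([cv2.resize(t[160:220,220:350],(780,300),interpolation=cv2.INTER_CUBIC),cv2.resize(s[170:260,180:310],(780,300),interpolation=cv2.INTER_CUBIC)]);cv2.imwrite("pics/c3.png",c[:,:,::-1])
E
```

```text
t: 10.0
ee_pos: [570.7, -176.0, 216.1]
orientation: [-2.193, -2.24, 0.011]
ft_force: [0.2, 0.6, 0.8]
width: 43.8
t: 10.2
ee_pos: [570.6, -173.1, 216.4]
orientation: [-2.192, -2.241, 0.01]
ft_force: [0.4, -0.0, 0.9]
width: 43.8
t 10.2 ee [ 570.621 -173.101  216.431] q6 -0.3335357891117933 w 43.76533120409107 F [ 0.419 -0.041  0.906]
 trans [-0.006  3.813 66.398]  rot [-0.01  -0.001 -0.001]
```

View pics/c3.png

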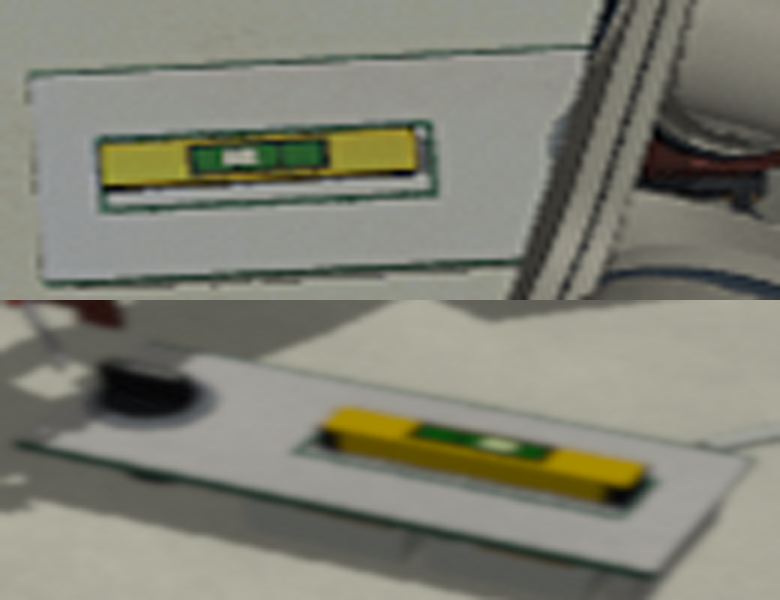

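The level lies in the frame, let go. In the top crop its window runs from x 190 to 328 and the bubble is at about 240, towards the hinge end, so about 1.4 rad clockwise is needed. Next I'll go down onto the knob.

```bash
python3 -m jog '{"delta_rot":[[-0.01,0,0],[-0.01,0,0],[-0.01,0,0],[-0.01,0,0],[-0.01,0,0]],"translation":[[0,3.8,30],[0,3.8,60],[0,3.8,80],[0,3.8,91],[0,3.8,91]],"hand":[0,0,0,0,0]}'
python3 -m jog '{"delta_rot":[[0,0,0],[0,0,0],[0,0,0]],"translation":[[0,0,6],[0,0,12],[0,0,12]],"hand":[0,0,0]}'
python3 -c "
from h import *
need([573.8,-173,111],np.radians(1.3))"
```

```text
t: 10.8
ee_pos: [573.5, -172.0, 125.1]
orientation: [-2.194, -2.248, -0.0]
ft_force: [0.4, 0.4, 0.1]
width: 43.9
t: 11.1
ee_pos: [574.3, -173.1, 114.4]
orientation: [2.195, 2.246, 0.002]
ft_force: [-0.1, -0.4, -0.2]
width: 43.5
t 11.1 ee [ 574.312 -173.135  114.374] q6 -0.3362538752576715 w 43.54785074152272 F [-0.092 -0.378 -0.231]
 trans [ 0.148 -0.515  3.373]  rot [0.002 0.    0.   ]
```

```bash
python3 -m jog '{"delta_rot":[[0,0,0],[0,0,0],[0,0,0],[0,0,0],[0,0,0]],"translation":[[0,-0.5,3],[0,-0.5,3],[0,-0.5,3],[0,-0.5,3],[0,-0.5,3]],"hand":[0,0,-1,-1,-1]}'
python3 -m jog '{"delta_rot":[[0,0,0],[0,0,0],[0,0,0],[0,0,0]],"translation":[[0,0,0],[0,0,0],[0,0,0],[0,0,0]],"hand":[-1,-1,-1,-1]}'
python3 -c "
from h import *
o=get_obs();print(o['moment'],o['qpos'])"
```

```text
t: 11.6
ee_pos: [574.0, -173.3, 111.6]
orientation: [2.194, 2.245, 0.002]
ft_force: [0.4, -0.4, -0.1]
width: 23.4
t: 12.0
ee_pos: [572.6, -173.2, 111.5]
orientation: [-2.195, -2.247, 0.001]
ft_force: [-5.0, 0.0, 3.9]
width: 13.9
[-0.146  0.993  0.133] [-0.314  0.529  1.76  -0.     0.853 -0.337]
```

```bash
python3 -m jog '{"delta_rot":[[0,0,0.1],[0,0,0.2],[0,0,0.3],[0,0,0.4],[0,0,0.5]],"translation":[[0,-1,-0.3],[0,-1.5,-0.6],[0,-1.5,-0.9],[0,-1.5,-1.2],[0,-1.5,-1.5]],"hand":[-1,-1,-1,-1,-1]}'
python3 -m jog '{"delta_rot":[[0,0,0.1],[0,0,0.2],[0,0,0.3],[0,0,0.4],[0,0,0.5]],"translation":[[0,0,-0.3],[0,0,-0.6],[0,0,-0.9],[0,0,-1.2],[0,0,-1.5]],"hand":[-1,-1,-1,-1,-1]}'
cat >> h.py <<'E'
def bubble(tag=None):
    im=optics.get_image("top"); c=im[183:201,238:290]   # level on board
    b=cv2.resize(c,None,fx=15,fy=15,interpolation=cv2.INTER_CUBIC)
    if tag: cv2.imwrite(f"pics/{tag}.png",b[:,:,::-1])
    h=cv2.cvtColor(im,cv2.COLOR_RGB2HSV).astype(int);g=im.astype(int)
    k=np.zeros(h.shape[:2],bool);k[183:201,238:290]=1
    yel=k&(h[:,:,0]>20)&(h[:,:,0]<34)&(h[:,:,1]>110)&(h[:,:,2]>60)
    r=cv2.minAreaRect(cv2.findNonZero(yel.astype(np.uint8)))
    box=cv2.boxPoints(r);ctr=np.array(r[0])
    return im,r
E
python3 - <<'E'
from h import *
o=get_obs();print(o['moment'],o['qpos'],o['width'])
im,r=bubble("b1");print(r)
for rr in (185,186,187):pass
print("R\n",im[184:200,246:278,0]);print("S",cv2.cvtColor(im,cv2.COLOR_RGB2HSV)[184:200,246:278,1])
E
```

```text
t: 12.5
ee_pos: [573.5, -173.4, 113.1]
orientation: [2.684, 1.627, 0.005]
ft_force: [5.1, -0.2, -2.1]
width: 13.9
t: 13.0
ee_pos: [574.2, -173.9, 114.8]
orientation: [3.003, 0.913, 0.008]
ft_force: [6.6, -2.8, -4.2]
width: 14.0
[-0.535 -0.458  0.141] [-0.314  0.524  1.759  0.     0.852  0.666] 13.984521134151022
((263.2828369140625, 190.8872528076172), (8.722982406616211, 51.15472412109375), 86.00909423828125)
R
 [[149 151 151 152 152 154 153 152 154 153 154 155 153 154 155 153 154 150
  149 150 149 149 150 146 149 148 148 146 148 145 146 145]
 [157 153 149 151 149 146 148 149 149 148 148 148 147 148 145 145 147 126
  112 114  91  83  86  65  72  68  57  57  58  40  35  41]
 [146 124 112 114  94  59  75  65  75  57  51  57  58  41  45  45  43  59
   68  69  62  56  75  69  53  54  61  64  73  89 105 112]
 [ 43  51  56  61  63  70  76  73  65  59  68  69  66  62  94  99  97 127
  144 146 130 120 122 126 108  94  95  89 117 153 160 157]
 [116 129 141 150 146 144 131 122 127 109  96  95  96  68  51  51  51  38
   25  19  24  28  27  30  31  28  28  19  99 148 154 150]
 [155 155 154 157 
[... 2876 characters left out ...]
3 169 177 193 195 199 205 200 200]
 [159 156 158 156 160 151 140 139 159 171 171 190 196 201 205 204 208 209
  216 199 177 193 206 135 114 149  33   7  10  16  11  13]
 [201 206 217 221 198 185 198 205 143 120 125  68  19  10  19  27  16  22
   20  15  22  23  21  13  13  14   6   5   5   5   3   6]
 [ 17   7   6   7   9  14  20  18  14  10  16   2   7   6   5   6   7   5
    8   8   6   5   6   8   6   9   9  11  13  11  11  11]
 [ 13  10   6   5   5   5   5   6   8   5   5   5   6   8   8   8   8   6
    8  10   8  10  10   8   8   8  10  12  12  14  12  14]
 [  3   3   3   7   3   5   5   7   5   5   7   7  10  10   9   9   7  10
   11  17  25  25  42  54  56  51  62  72  91  80  91 114]]
```

View pics/b1.png

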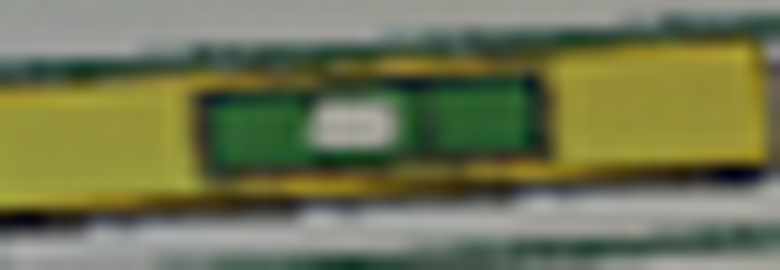

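```bash
cat >> h.py <<'E'
def off():
    "bubble offset in mm, + towards knob (image right), from R profile across the window"
    v=[]
    for _ in range(3):
        im=optics.get_image("top").astype(float); p=im[190:193,:,0].mean(0); x=np.arange(246,280)
        cr=lambda i,l:i+(l-p[i])/(p[i+1]-p[i])
        b=max(range(254,271),key=lambda i:p[i-2:i+3].sum()); l=100
        i=b
        while p[i]>l:i-=1
        j=b
        while p[j]>l:j+=1
        bl,br=cr(i,l),cr(j-1,l); 
        i2=int(bl)-1
        while p[i2]<95:i2-=1
        j2=int(br)+2
        while p[j2]<95:j2+=1
        wl,wr=cr(i2,95),cr(j2-1,95); v.append([wl,wr,bl,br,((bl+br)-(wl+wr))/2*3.0])
    v=np.mean(v,0);print("win %.2f %.2f bub %.2f %.2f off %.2f mm"%tuple(v))
E
Z='x'
python3 -m jog '{"delta_rot":[[0,0,0],[0,0,0],[0,0,0],[0,0,0],[0,0,0]],"translation":[[0,0,0],[0,0,0],[0,0,0],[0,0,0],[0,0,0]],"hand":[-1,-1,-1,-1,-1]}'
python3 -c "from h import *;off()"
python3 -m jog '{"delta_rot":[[0,0,0],[0,0,0],[0,0,0],[0,0,0],[0,0,0]],"translation":[[0,0,0],[0,0,0],[0,0,0],[0,0,0],[0,0,0]],"hand":[-1,-1,-1,-1,-1]}'
python3 -c "from h import *;off()"
```

```text
t: 13.55
ee_pos: [574.2, -173.9, 114.8]
orientation: [3.001, 0.918, 0.008]
ft_force: [5.8, -3.4, -4.5]
width: 14.1
win 250.44 274.35 bub 259.21 264.25 off -1.99 mm
t: 14.2
ee_pos: [574.2, -173.9, 114.8]
orientation: [3.001, 0.918, 0.008]
ft_force: [6.0, -3.3, -3.4]
width: 13.6
win 250.44 274.34 bub 259.22 264.17 off -2.09 mm
```

```bash
python3 -m jog '{"delta_rot":[[0,0,0.1],[0,0,0.2],[0,0,0.3],[0,0,0.35],[0,0,0.35]],"translation":[[0,0,-0.1],[0,0,-0.3],[0,0,-0.5],[0,0,-0.7],[0,0,-0.7]],"hand":[-1,-1,-1,-1,-1]}'
python3 -m jog '{"delta_rot":[[0,0,0],[0,0,0],[0,0,0],[0,0,0],[0,0,0]],"translation":[[0,0,0],[0,0,0],[0,0,0],[0,0,0],[0,0,0]],"hand":[-1,-1,-1,-1,-1]}'
python3 -m jog '{"delta_rot":[[0,0,0],[0,0,0],[0,0,0],[0,0,0],[0,0,0]],"translation":[[0,0,0],[0,0,0],[0,0,0],[0,0,0],[0,0,0]],"hand":[-1,-1,-1,-1,-1]}'
python3 -c "from h import *;off()"
python3 -m jog '{"delta_rot":[[0,0,0],[0,0,0],[0,0,0],[0,0,0],[0,0,0]],"translation":[[0,0,0],[0,0,0],[0,0,0],[0,0,0],[0,0,0]],"hand":[0,0,0,0,0]}'
python3 -m jog '{"delta_rot":[[0,0,0],[0,0,0],[0,0,0],[0,0,0],[0,0,0]],"translation":[[0,0,0],[0,0,0],[0,0,0],[0,0,0],[0,0,0]],"hand":[0,0,0,0,0]}'
python3 -c "from h import *;off()"
```

```text
t: 14.85
ee_pos: [574.5, -174.5, 115.9]
orientation: [3.115, 0.38, 0.01]
ft_force: [4.6, -4.6, -1.5]
width: 13.5
t: 15.35
ee_pos: [574.5, -174.5, 115.8]
orientation: [3.115, 0.381, 0.01]
ft_force: [4.8, -3.4, -1.2]
width: 13.9
t: 15.85
ee_pos: [574.5, -174.5, 115.8]
orientation: [3.115, 0.381, 0.01]
ft_force: [4.4, -4.9, -1.7]
width: 13.7
win 250.43 274.34 bub 259.58 264.99 off -0.30 mm
t: 16.5
ee_pos: [572.2, -173.2, 115.1]
orientation: [3.118, 0.382, 0.003]
ft_force: [-0.1, 0.3, -0.3]
width: 43.7
t: 17.0
ee_pos: [572.4, -173.3, 115.2]
orientation: [3.118, 0.382, 0.003]
ft_force: [-0.6, 0.1, -1.4]
width: 44.0
win 250.43 274.35 bub 259.57 264.97 off -0.34 mm
```

The bubble reads −0.3 mm with the knob let go, so the shelf is levelled. Now I'll lift clear, shut the fingers and move over the level, a little to the hinge side of the vial.

```bash
python3 -m jog '{"delta_rot":[[0,0,0],[0,0,0],[0,0,0],[0,0,0],[0,0,0]],"translation":[[0,0,-20],[0,0,-50],[0,0,-80],[0,0,-90],[0,0,-90]],"hand":[0,0,0,0,0]}'
python3 - <<'E'
from h import *
c=plane("top",(263.28,190.89),132);print("level c",c)
p=c+50*np.array([-0.083,0.9966,0]);p[2]=160;need(p,0.083-np.pi/2)
E
```

```text
t: 17.65
ee_pos: [573.0, -173.5, 206.5]
orientation: [3.116, 0.382, 0.008]
ft_force: [-0.2, -0.5, -0.3]
width: 43.8
level c [560.635   8.385 132.   ]
t 17.65 ee [ 573.05  -173.52   206.509] q6 1.0126434977402932 w 43.783454322132506 F [-0.246 -0.483 -0.337]
 trans [  39.65  -228.992   46.144]  rot [ 0.002 -0.005  0.161]
```

```bash
python3 -m jog '{"delta_rot":[[0.002,-0.005,0.03],[0.002,-0.005,0.06],[0.002,-0.005,0.09],[0.002,-0.005,0.12],[0.002,-0.005,0.16]],"translation":[[7,-40,0],[15,-85,0],[23,-130,0],[31,-180,0],[39.6,-229,0]],"hand":[-1,-1,-1,-1,-1]}'
python3 -m jog '{"delta_rot":[[0,0,0],[0,0,0],[0,0,0],[0,0,0],[0,0,0]],"translation":[[0,0,15],[0,0,30],[0,0,45],[0,0,45],[0,0,45]],"hand":[-1,-1,-1,-1,-1]}'
python3 -c "
from h import *
need([556.5,57,136],0.083-np.pi/2)
o=get_obs();print(o['qvel'])"
```

```text
t: 18.15
ee_pos: [553.8, 59.7, 203.1]
orientation: [-3.138, -0.128, 0.009]
ft_force: [0.5, 0.5, -0.0]
width: 7.4
t: 18.65
ee_pos: [554.4, 58.1, 158.9]
orientation: [-3.138, -0.131, 0.009]
ft_force: [0.1, -0.7, 0.5]
width: 0.6
t 18.65 ee [554.393  58.112 158.891] q6 1.5685051918843662 w 0.5854655270551221 F [ 0.066 -0.701  0.53 ]
 trans [ 2.137  1.313 22.877]  rot [-0.001  0.006  0.001]
[-0.005 -0.021 -0.017  0.001  0.002 -0.001]
```

```bash
python3 -m jog '{"delta_rot":[[0,0.006,0],[0,0.006,0],[0,0.006,0],[0,0.006,0],[0,0.006,0]],"translation":[[2,1,7],[2,1,14],[2,1,21],[2,1,21],[2,1,21]],"hand":[-1,-1,-1,-1,-1]}'
python3 -m jog '{"delta_rot":[[0,0,0],[0,0,0],[0,0,0]],"translation":[[0,0,1],[0,0,2],[0,0,2]],"hand":[-1,-1,-1]}'
python3 -c "from h import *;off()"
```

```text
t: 19.15
ee_pos: [557.1, 57.3, 138.9]
orientation: [-3.138, -0.131, -0.004]
ft_force: [-0.5, 0.1, 0.1]
width: 0.4
t: 19.45
ee_pos: [557.2, 57.4, 137.1]
orientation: [-3.138, -0.132, -0.005]
ft_force: [-0.0, 0.2, -0.1]
width: 0.6
win 258.56 265.82 bub 260.79 264.07 off 0.72 mm
```

```bash
python3 -m jog '{"delta_rot":[[0,0,0],[0,0,0],[0,0,0]],"translation":[[0,0,0.7],[0,0,1.5],[0,0,1.5]],"hand":[-1,-1,-1]}'
python3 -m jog '{"delta_rot":[[0,0,0],[0,0,0],[0,0,0]],"translation":[[0,0,0.5],[0,0,1],[0,0,1]],"hand":[-1,-1,-1]}'
```

```text
t: 19.9
ee_pos: [557.1, 57.4, 135.4]
orientation: [-3.138, -0.132, -0.004]
ft_force: [0.1, -0.7, 0.1]
width: 0.7
t: 20.2
ee_pos: [557.2, 57.4, 134.5]
orientation: [-3.138, -0.132, -0.004]
ft_force: [0.4, -0.2, 0.4]
width: 0.8
```

```bash
python3 -m jog '{"delta_rot":[[0,0,0],[0,0,0],[0,0,0]],"translation":[[0,0,0.4],[0,0,0.8],[0,0,0.8]],"hand":[-1,-1,-1]}'
```

```text
t: 20.5
ee_pos: [557.3, 57.4, 134.3]
orientation: [-3.138, -0.132, -0.005]
ft_force: [-2.5, -0.6, 6.5]
width: 0.2
```

Contact at 6.5 N. A small extra push should bring it to about 10 N, then I'll hold and check.

```bash
python3 -m jog '{"delta_rot":[[0,0,0],[0,0,0],[0,0,0],[0,0,0],[0,0,0]],"translation":[[0,0,0.3],[0,0,0.3],[0,0,0.3],[0,0,0.3],[0,0,0.3]],"hand":[-1,-1,-1,-1,-1]}'
python3 -m jog '{"delta_rot":[[0,0,0],[0,0,0],[0,0,0],[0,0,0],[0,0,0]],"translation":[[0,0,0],[0,0,0],[0,0,0],[0,0,0],[0,0,0]],"hand":[-1,-1,-1,-1,-1]}'
python3 -m jog '{"delta_rot":[[0,0,0],[0,0,0],[0,0,0],[0,0,0],[0,0,0]],"translation":[[0,0,0],[0,0,0],[0,0,0],[0,0,0],[0,0,0]],"hand":[-1,-1,-1,-1,-1]}'
python3 - <<'E'
from h import *
t=optics.get_image("top");s=optics.get_image("scene")
cv2.imwrite("pics/top4.png",t[:,:,::-1]);cv2.imwrite("pics/scene4.png",s[:,:,::-1])
c=np.vstack([cv2.resize(t[160:220,220:350],(780,300),interpolation=cv2.INTER_CUBIC),cv2.resize(s[195:245,220:310],(780,300),interpolation=cv2.INTER_CUBIC)]);cv2.imwrite("pics/c4.png",c[:,:,::-1])
E
```

```text
t: 21.0
ee_pos: [557.3, 57.4, 134.3]
orientation: [-3.138, -0.132, -0.005]
ft_force: [-2.4, 0.1, 9.3]
width: 0.7
t: 21.5
ee_pos: [557.3, 57.4, 134.3]
orientation: [-3.138, -0.132, -0.005]
ft_force: [-3.1, 0.6, 8.2]
width: 0.4
t: 22.0
ee_pos: [557.3, 57.4, 134.3]
orientation: [-3.137, -0.132, -0.005]
ft_force: [-3.1, 0.1, 8.2]
width: 0.7
```

View pics/c4.png

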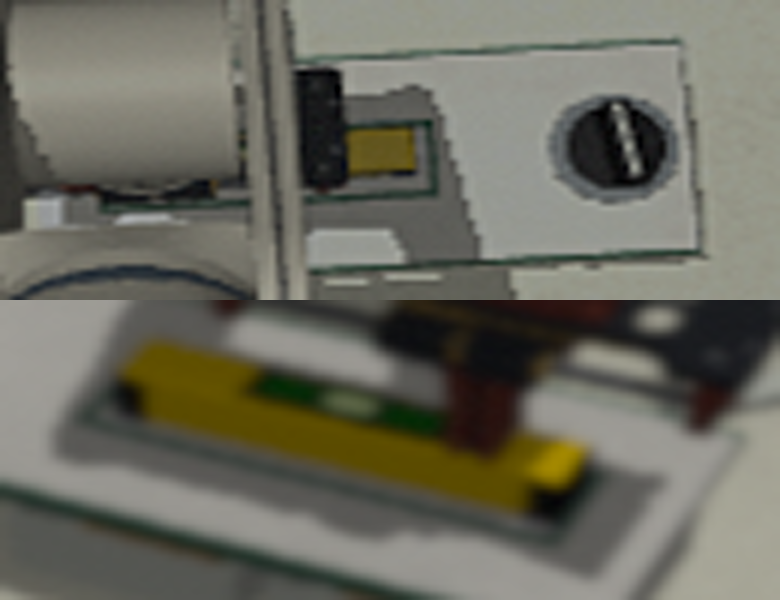

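The fingers press on the level's hinge half. In the scene crop the window runs from x 250 to about 445 and the bubble is at about 350, so it's in the middle. The push is steady at about 8–9 N, so I'm handing the job in.

```bash
python3 -c "
from h import *
print(ctrl.close_job());o=get_obs();print(o['t'],o['ft_force'])"
```

```text
the job is handed in; nothing more can be done
None
the job is handed in; nothing more can be done
```

I set the yellow level upright in the tape frame and let go of it. I then turned the knob about 1.35 rad clockwise and finished with the closed fingers pressing on the level's hinge half. I handed the job in just after 22 s; no verdict is given.

**Last checks:**
- **Bubble, before pressing:** it read −0.3 mm from the middle in the top view, with the knob released and the level untouched.
- **Bubble, while pressing:** the top view was blocked by the arm, so its 0.72 mm reading there is meaningless. The scene view showed the bubble within about 1 mm of the middle, but that is a coarse reading by eye.
- **Push:** the wrist force held steady at 8.2–9.3 N downward, slightly under the 10 N aimed for. With the level's weight that is about 11 N on the board, well inside the 5.5–30 N limits.
- **Knob turn:** 1.35 rad is slightly under the 1.4–2.8 rad you gave, although the bubble readings before and after agree with it.
- **Placing force:** the push peaked at about 30 N when I first set the level down, below the 50 N limit.
- **Other objects:** I felt no contact with any of them, but I did not measure their positions again at the end.

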